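# Hold the mirror lid of the drawer box at its balance point

### The arm

A 6-joint arm with a two-finger parallel gripper is mounted at the origin on the work surface. World frame = base frame: x ahead of the robot, y to its left, z up, the work surface at z = 0. Lengths are in m, angles in rad, forces in N, time in s.
With the tool pointing down it reaches from about 0.35 to 0.775 m from the base axis. Payload 7.3 kg.
Tool frame: the origin (TCP) lies at the very end of the fingers, on their centre line; the grasp point (between the pads) lies 19 mm behind it; z points along the fingers, y is the line along which they close (so a half turn about z gives the same grasp; the last joint's range is limited). The gripper opens to 92 mm and grips with 3 to 60 N. Pads are 19 mm wide; open, the fingers measure 130 mm over their backs; the gripper's body (75 mm by 190 mm) begins 47 mm behind the grasp point.
Start: joints at [1.055, 0.342, 1.524, -0, 1.275, -0.146], TCP at [0.19, 0.49, 0.227] pointing down, gripper open.
Joint ranges: [-2.53, 2.53], [-0.77, 2.02], [0.04, 2.7], [-1, 4.14], [0.28, 2.66], [-3.11, 3.11]. Speed limits (rad/s): [2.57, 2.57, 3.14, 3.14, 3.14, 3.14].

### API

Orientations are given as [roll, pitch, yaw] about the fixed x, y, z axes, in that order (R = Rz(yaw) Ry(pitch) Rx(roll)).
In Python, from cell import robot gives the robot as it stands. The module is installed in compiled form; this text tells all that it offers.
- The arm moves only by the tool arm_command, never from a script. Its argument "moves" is a list of rows, each a list of 3 entries, a list of its own where there are three numbers: the shift along the tool's x, y, z in m, then the turn, a rotation vector about the tool's x, y, z in rad, then the finger opening in m, from 0 to 0.0918. In form: [[[dx, dy, dz], [ax, ay, az], claw], ...]. A call has exactly 5 rows; each row is the pose to reach, as a shift and turn from the pose commanded when the call began, along the tool's axes at that moment; what a row does not reach only later rows make up. A row lasts 1/10 s, in which the tool goes at most 50 mm and 8.59 degrees, less where a joint would pass 70% of its speed; a pose out of reach is approached as far as the arm can. A call with a gripper value outside its range is refused whole. The fingers move at their own pace and stop on an object; "squeeze" is the grip in N (left out, the last holds). Time passes only in rows, so rows that repeat a pose let the fingers close, or fill a call up. It gives the time, the measured TCP pose, the force, the opening and the grip force at its end, in the units of the state.
- robot.observe(): the state, without advancing time (a new reading comes with each control period).
- robot.read_camera(name): name is "side" or "top"; returns the picture (384x512x3 uint8, red, green, blue); there is no depth.
- robot.camera_model(name): a dict with "fx", "fy", "cx", "cy" (pixels), "R" (3x3) and "t" (3): a world point X has camera coordinates R X + t. Camera axes: x right, y down, z forward; pixel columns grow to the right and rows downward; lengths in m; the calibration is good to about 2 mm. A picture is of the moment at which its call begins. camera_model takes no time and is no camera call.
- robot.hand_in(): hands the job in; it is judged then, once.
The state is a dict: "time": time; "qpos": joint angles; "qvel": joint speeds; "joint_efforts": joint torques, N m; "tool_pos": TCP position; "tool_rot": TCP orientation; "contact_force": force on the tool from outside, world axes, zero at the start; "torque": the same for the moment, N m; "opening": finger opening in m; "grip_force": force on a finger pad.
Only numpy, scipy, OpenCV 4.12 (cv2) and the standard library are available. Lean on these libraries where they do the work, as an engineer would, in place of code of your own. Each camera call takes 0.05 s, during which the arm holds its last target. There are 200 camera calls.

### The job

The lid of the white plastic drawer box has come off its stay. Pull the drawer out by its bar until it is against its stop, then raise the lid by its black tab to the point where it balances, a few degrees past upright, and finish with the gripper still holding it steady there, the drawer still fully out, so that I can clip the stay back on. Don't raise the lid before the drawer is out, fling it, let it drop or flop back onto the box, and leave the cup, the soap dish and everything else where they stand.

Things in the scene. Friction and masses are not known exactly. Their poses are not given: they have to be found in the camera images.
- case: white plastic drawer box fixed to the shelf, 235 mm deep, 256 wide, 100 tall. Origin on the shelf under the middle of its front face; x points into the box (the drawer slides out along -x), y to the left seen from the robot, z up. The cup and soap dish stand on its top, 65 mm or more behind the front face. Turned up to 0.25 rad from facing the robot squarely
- drawer (a joint): how far the grey drawer is out, m: 0 closed, 0.16 against its stop; it starts 0 to 0.04 out. It slides with about 2.5 N of friction and stays where it is left. Its 72 mm tall front carries a steel bar pull
- pull_left (a point): point on the axis of the drawer's steel bar pull, 48 mm left of its middle, 48 mm above the shelf; axes as the box. The bar is 11 mm thick, 152 long across the front, its axis 30 mm before the drawer front (24.5 mm clear behind it; posts 72 mm from the middle). The lid's tab overhangs only the bar's middle: here it is open from above
- pull_right (a point): the same, 48 mm right of the middle. The box's top is 52 mm higher than the bar's axis and begins 36 mm behind it when the drawer is closed
- lid (a joint): angle of the lid, rad: 0 shut (level), 1.571 plate upright, 1.705 its balance point; short of it the lid falls shut, past it it falls back on the box at 2.2. Free hinge, no stay. Teal plate 150 x 248 x 4 mm, a mirror and skirt beneath, 0.2 to 0.4 kg, covering the front of the drawer. Raise it only with the drawer out: inside, the box's top is in the way
- lid_bead (a point): centre of the black bead ending the tab at the middle of the lid's free edge: a cylinder 14 mm thick, 24 long along the hinge line. Pinched by its two flat ends, it lets the lid turn between the fingers. In its own axes (turning with the lid; when shut, as the box) the hinge line, along y, is 178 mm along +x and 8 mm along +z from it. Shut: 82 mm above the shelf
- cup: the green ceramic cup, 76 mm across, 85 mm tall, standing on the box; origin at the centre of its underside
- soap_dish: the steel soap dish with a bar of soap, 85 x 115 mm, 31 mm tall, lying on the box; origin at the centre of its underside
- jar: the closed white plastic jar, 72 mm across, 85 mm tall, on the shelf; origin at the centre of its underside
- oil_bottle: the amber oil bottle, 52 mm across, 140 mm tall, on the shelf; origin at the centre of its underside
- tumbler: the terracotta tumbler, 72 mm across, 95 mm tall, on the shelf; origin at the centre of its underside
- pumice: the grey pumice stone, 76 mm across, 34 mm tall, on the shelf; origin at the centre of its underside
- hairbrush: the wooden hairbrush lying bristles down, 245 mm long, 60 mm wide, 32 mm tall; origin on the shelf under the end of its handle next to the head, x from handle to head
- lid_tab (a point): middle of the black tab between the bead and the lid's edge, 16 mm from the bead's centre towards the hinge, 24 mm wide, 6 thick; the lid's edge is 28 mm from the bead's centre. With the lid shut the bead's centre is 23 mm before the drawer front, and the bar pull's axis lies 34 mm lower. At the balance point the bead is about 268 mm above the shelf. The hinge line, at the lid's far edge, is 90 mm above the shelf

How it is judged:
By the outcome, as a careful person would: the job done as asked, in the order asked, and still so for the second after the job is handed in, while the arm keeps its last pose, push and grip.
It also fails if it takes over 58 s, if anything falls off the work surface, if the arm or the gripper's body presses on something with over 40 N, if the wrist force passes 120 N, or if a joint passes its speed limit or range.

## Working session

There is one attempt and no reset: what is moved stays moved. The work goes in short steps, Python scripts to look and compute and a tool call to move; the robot and the scene stay as the last step left them, time stands still between calls to the robot, and variables do not carry over. Pictures are saved under pics/ and viewed, at most 10 in all, crops included, and the job is handed in when it is done.

Besides the shell and the picture viewer there is one more tool, called after "Emit:" as a command line: name --argument value ..., lists and objects as JSON in quotes. arm_command: Moves the arm, as the interface text tells. Its arguments: {"type":"object","properties":{"moves":{"type":"array"},"squeeze":{"type":"number"}},"required":["moves"]}

```bash
mkdir -p pics; python3 - <<'E'
from cell import robot
import cv2,numpy as np
for n in("side","top"):
    im=robot.read_camera(n); cv2.imwrite(f"pics/{n}0.png",im[:,:,::-1]); np.save(f"{n}0.npy",im)
    m=robot.camera_model(n); R=np.array(m["R"]);print(n,m["fx"],m["fy"],m["cx"],m["cy"],R.round(4).tolist(),m["t"],"pos",-R.T@np.array(m["t"]))
print(robot.observe())
E
```

```text
side 352.39209949874714 352.39209949874714 246.45728484104455 197.3600858342592 [[0.6804, -0.7324, 0.0232], [-0.438, -0.432, -0.7884], [0.5875, 0.5263, -0.6148]] [-0.37715745  0.3299795   0.69551882] pos [-0.00742181 -0.49972771  0.6964896 ]
top 367.36434339576846 367.36434339576846 250.68383110091185 193.435628087391 [[0.0201, -0.9998, -0.0006], [-0.9971, -0.02, -0.0731], [0.0731, 0.0021, -0.9973]] [-0.01438728  0.56928629  1.24841918] pos [ 0.4766664  -0.00558496  1.28670209]
{'time': 0.1, 'qpos': array([ 1.05500237e+00,  3.42655817e-01,  1.52490064e+00, -1.03486218e-05,
        1.27537520e+00, -1.46025989e-01]), 'qvel': array([-2.39782942e-04, -1.34759163e-03, -2.55711671e-03,  7.89623302e-04,
        8.52942596e-05,  1.77180910e-04]), 'joint_efforts': array([ 1.85147575e-03, -4.32005632e+01, -2.44695085e+01,  7.20388046e-02,
        5.26151061e-02, -2.58874769e-05]), 'tool_pos': array([0.18955681, 0.48921335, 0.22612029]), 'tool_rot': array([-3.14026646e+00, -1.85043560e-04,  2.77182758e+00]), 'contact_force': array([-0.60152807, -0.71817657,  0.44999798]), 'torque': array([ 0.0209629 ,  0.0150843 , -0.03391243]), 'grip_force': 0.0, 'opening': 0.09189696453215561}
```

View pics/side0.png

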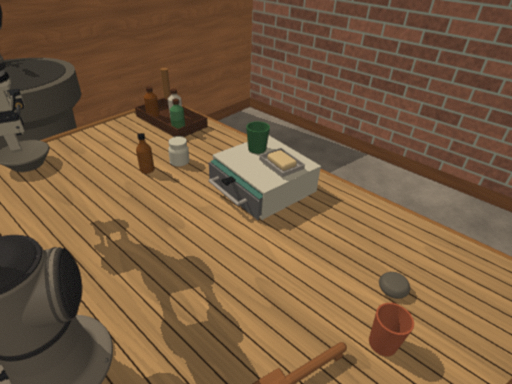

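View pics/top0.png

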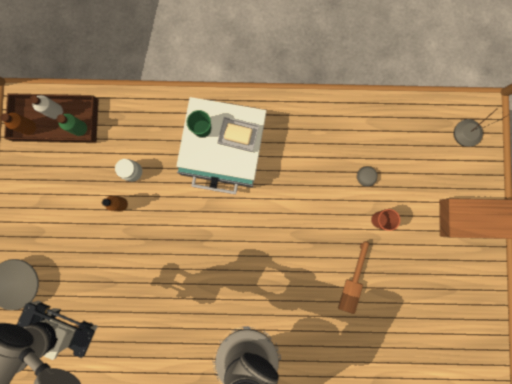

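The side view shows the box around (265,180), with its front left. The top view shows the box at (222,143), the teal lid edge from (179,172) to (252,183), the tab near (213,183) and the bar from (193,181) to (236,190). I'll crop and measure next.

```bash
cat > h.py <<'E'
import numpy as np,cv2
from cell import robot
def ray(n,u,v):
    m=robot.camera_model(n);R=np.array(m["R"]);t=np.array(m["t"])
    return -R.T@t, R.T@np.array([(u-m["cx"])/m["fx"],(v-m["cy"])/m["fy"],1])
def plane(n,u,v,z):
    o,d=ray(n,u,v);return o+d*(z-o[2])/d[2]
def proj(n,X):
    m=robot.camera_model(n);c=np.array(m["R"])@X+m["t"];return m["fx"]*c[0]/c[2]+m["cx"],m["fy"]*c[1]/c[2]+m["cy"]
def two(a,b):
    (o1,d1),(o2,d2)=ray("top",*a),ray("side",*b)
    s=np.linalg.lstsq(np.c_[d1,-d2],o2-o1,rcond=None)[0]
    p,q=o1+s[0]*d1,o2+s[1]*d2;return (p+q)/2,np.linalg.norm(p-q)
E
python3 - <<'E'
from h import *
t=np.load("top0.npy");s=np.load("side0.npy")
a=cv2.resize(t[90:200,165:275],(600,600),interpolation=cv2.INTER_CUBIC)
b=cv2.resize(s[110:220,200:330],(709,600),interpolation=cv2.INTER_CUBIC)
cv2.imwrite("pics/tc.png",a[:,:,::-1]);cv2.imwrite("pics/sc.png",b[:,:,::-1])
# white top
hsv=cv2.cvtColor(t,cv2.COLOR_RGB2HSV);sub=np.zeros(t.shape[:2],np.uint8);sub[90:205,165:275]=1
w=((hsv[...,1]<40)&(hsv[...,2]>150)).astype(np.uint8)*sub
c=max(cv2.findContours(w,0,2)[0],key=cv2.contourArea);r=cv2.minAreaRect(c)
print("white",r,[plane("top",*p,.1).round(3).tolist() for p in cv2.boxPoints(r)])
te=((hsv[...,0]>78)&(hsv[...,0]<100)&(hsv[...,1]>80)).astype(np.uint8)*sub
c=max(cv2.findContours(te,0,2)[0],key=cv2.contourArea);r=cv2.minAreaRect(c)
print("teal",r,[plane("top",*p,.092).round(3).tolist() for p in cv2.boxPoints(r)])
k=(t.max(2)<45).astype(np.uint8)*sub;k[:172]=0
for c in cv2.findContours(k,0,2)[0]:
    if cv2.contourArea(c)>5:print("black",cv2.minAreaRect(c),plane("top",*cv2.minAreaRect(c)[0],.085).round(3))
E
```

```text
white ((218.30313110351562, 154.42367553710938), (75.9166488647461, 39.69572067260742), 10.885527610778809) [[0.646, 0.238, 0.1], [0.775, 0.218, 0.1], [0.733, -0.028, 0.1], [0.604, -0.006, 0.1]]
teal ((246.0, 181.0), (0.0, 0.0), 0.0) [[0.605, 0.013, 0.092], [0.605, 0.013, 0.092], [0.605, 0.013, 0.092], [0.605, 0.013, 0.092]]
black ((213.9038543701172, 181.98077392578125), (5.295135974884033, 8.629110336303711), 11.309932708740234) [0.6   0.119 0.085]
```

View pics/tc.png

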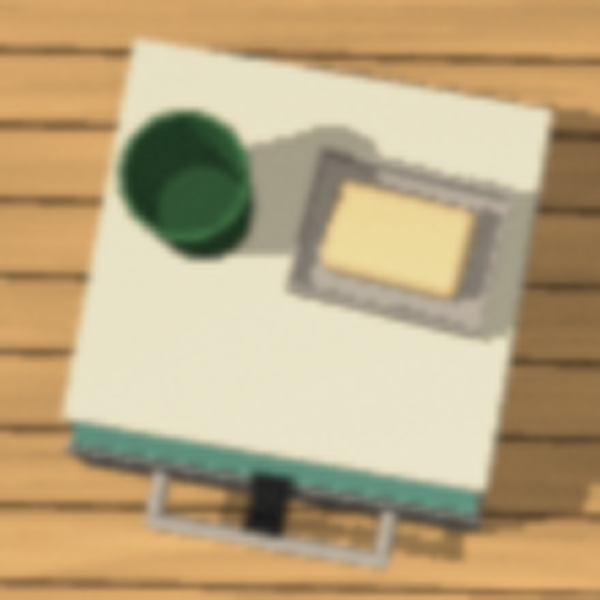

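View pics/sc.png

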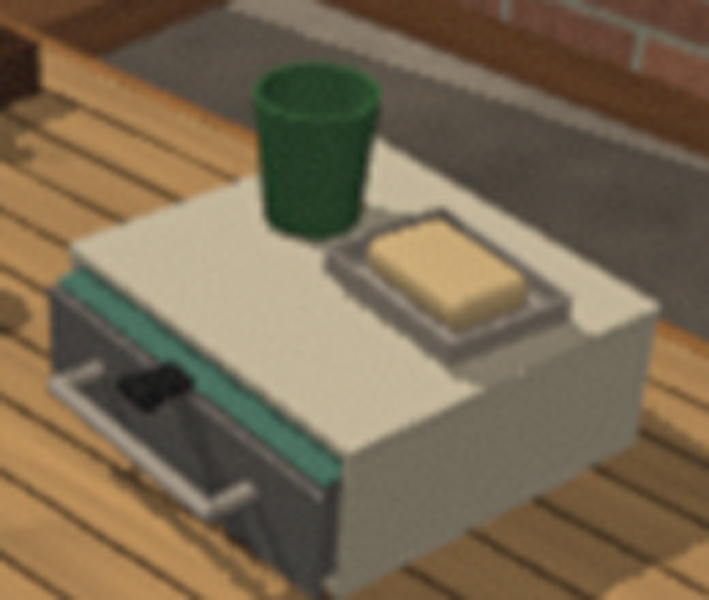

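The top crop shows the box corners at (66,416), (490,490), (552,113) and (135,40), the bar from (150,523) to (385,562) and the bead near (265,525). The side crop shows bar ends at (57,383) and (210,513), with the box front-top corners at (72,247) and (350,455).

```bash
python3 - <<'E'
from h import *
T=lambda x,y:((x+.5)/5.4545-.5+165,(y+.5)/5.4545-.5+90)
S=lambda x,y:((x+.5)/5.4545-.5+200,(y+.5)/5.4545-.5+110)
P={k:plane("top",*T(*v),.1) for k,v in dict(fl=(66,416),fr=(490,490),br=(552,113),bl=(135,40)).items()}
for k,v in P.items():print(k,v.round(4))
for k,v in dict(fl=(72,247),fr=(350,455),br=(660,308)).items():print("side",k,plane("side",*S(*v),.1).round(4))
d=lambda a,b:np.linalg.norm(P[a]-P[b])
print("w",d("fl","fr"),d("bl","br"),"dep",d("fl","bl"),d("fr","br"))
y=P["fl"]-P["fr"]+P["bl"]-P["br"];x=P["bl"]-P["fl"]+P["br"]-P["fr"]
print("yaw",np.arctan2(-y[0],y[1]),np.arctan2(x[1],x[0]))
yaw=(np.arctan2(-y[0],y[1])+np.arctan2(x[1],x[0]))/2
cen=sum(P.values())/4; ex=np.array([np.cos(yaw),np.sin(yaw),0]);ey=np.array([-ex[1],ex[0],0])
O=cen-ex*.1175;print("origin",O,yaw)
for n,a,z in(("barL",(150,522),.048),("barR",(385,562),.048),("bead",(265,528),.082)):
    p=plane("top",*T(*a),z);print(n,p.round(4),"box",((p-O)@ex).round(4),((p-O)@ey).round(4))
for n,a,z in(("barL",(57,383),.048),("barR",(210,513),.048),("bead",(140,395),.082)):
    p=plane("side",*S(*a),z);print("side",n,p.round(4),"box",((p-O)@ex).round(4),((p-O)@ey).round(4))
for n,a,b in(("barL",(150,522),(57,383)),("barR",(385,562),(210,513)),("bead",(265,528),(140,395))):print(n,two(T(*a),S(*b)))
E
```

```text
fl [0.6489 0.2397 0.1   ]
fr [ 0.6095 -0.0144  0.1   ]
br [ 0.8391 -0.0474  0.1   ]
bl [0.8792 0.2059 0.1   ]
side fl [0.65   0.2412 0.1   ]
side fr [ 0.6112 -0.0102  0.1   ]
side br [ 0.8429 -0.0461  0.1   ]
w 0.2570422007005001 0.2563722349964014 dep 0.2327476236255919 0.23195944297932333
yaw -0.15525898988349057 -0.1442148170043388
origin [0.62798196 0.11348161 0.1       ] -0.1497369034439147
barL [0.5911 0.1959 0.048 ] box -0.0487 0.076
barR [0.5692 0.0495 0.048 ] box -0.0486 -0.0721
bead [0.5858 0.1209 0.082 ] box -0.0429 0.001
side barL [0.5974 0.1999 0.048 ] box -0.0431 0.0809
side barR [0.5732 0.0525 0.048 ] box -0.0451 -0.0685
side bead [0.59   0.1225 0.082 ] box -0.0389 0.0032
barL (array([0.59131061, 0.19433535, 0.05379819]), np.float64(0.0019342338352855816))
barR (array([0.56907724, 0.04903794, 0.05234536]), np.float64(0.000679348471371485))
bead (array([0.58613438, 0.11987026, 0.08525229]), np.float64(0.001892240240921755))
```

```bash
cat >> h.py <<'E'
from scipy.spatial.transform import Rotation as Ro
YAW=-.150
ex=np.array([np.cos(YAW),np.sin(YAW),0]);ey=np.array([-ex[1],ex[0],0]);ez=np.array([0,0,1.])
O=np.array([.6287,.1145,0])
def ori(a,grip):  # a: lean toward robot; grip 'x' (closes along box x) or 'y'
    z=-np.cos(a)*ez+np.sin(a)*ex; t=np.cos(a)*ex+np.sin(a)*ez
    return np.c_[ey,t,z] if grip=='x' else np.c_[-t,ey,z]
def delta(p,R):
    s=robot.observe();R0=Ro.from_euler('xyz',s["tool_rot"]).as_matrix()
    print("shift",(R0.T@(p-s["tool_pos"])).round(4),"turn",Ro.from_matrix(R0.T@R).as_rotvec().round(3))
def st():
    s=robot.observe();p=s["tool_pos"]-O;print("t",s["time"],"q",s["qpos"].round(2),"box",(p@ex).round(4),(p@ey).round(4),p[2].round(4),"F",(s["contact_force"]@np.c_[ex,ey,ez]).round(1),"op",round(s["opening"],4),"g",s["grip_force"])
E
python3 - <<'E'
from h import *
R=ori(.65,'x');bar=np.array([.589,.172,.048]);g=bar+.009*R[:,2]-.006*R[:,1]
print(g,g-.12*R[:,2]);delta(g-.12*R[:,2],R)
E
```

```text
[0.58966265 0.17189985 0.03720413] [0.51785575 0.1827524  0.13273418]
shift [-0.4169 -0.167   0.0935] turn [-0.548 -0.437  1.3  ]
```

Emit:
arm_command --moves '[[[-0.04, -0.016, 0.0], [-0.05, -0.04, 0.13], 0.03], [[-0.08, -0.032, 0.0], [-0.1, -0.08, 0.26], 0.03], [[-0.12, -0.048, 0.0], [-0.15, -0.12, 0.39], 0.03], [[-0.16, -0.064, 0.01], [-0.2, -0.16, 0.52], 0.03], [[-0.2, -0.08, 0.02], [-0.25, -0.2, 0.6], 0.03]]'

```text
time: 0.6
tool_pos: [0.3482, 0.3414, 0.2068]
tool_rot: [2.843, 0.113, 2.145]
contact_force: [0.5, -0.7, 0.4]
opening: 0.0563
grip_force: 0.0
```

```bash
python3 - <<'E'
from h import *
R=ori(.65,'x');bar=np.array([.589,.172,.048]);g=bar+.009*R[:,2]-.006*R[:,1]
st();delta(g-.12*R[:,2],R)
E
```

```text
t 0.6 q [ 0.72  0.16  1.88 -0.2   0.83  0.24] box -0.3112 0.1825 0.2068 F [ 0.6 -0.6  0.4] op 0.0563 g 0.0
shift [-0.2156  0.0245  0.1111] turn [-0.295 -0.235  0.696]
```

Emit:
arm_command --moves '[[[-0.043, 0.005, 0.022], [-0.05, -0.04, 0.13], 0.03], [[-0.086, 0.01, 0.044], [-0.1, -0.08, 0.26], 0.03], [[-0.129, 0.015, 0.066], [-0.15, -0.12, 0.39], 0.03], [[-0.172, 0.02, 0.088], [-0.2, -0.16, 0.52], 0.03], [[-0.216, 0.024, 0.111], [-0.25, -0.2, 0.64], 0.03]]'

```text
time: 1.1
tool_pos: [0.5042, 0.1951, 0.1386]
tool_rot: [2.561, 0.03, 1.526]
contact_force: [1.2, -0.5, 0.5]
opening: 0.0303
grip_force: 0.0
```

```bash
python3 - <<'E'
from h import *
R=ori(.65,'x');bar=np.array([.589,.172,.048]);g=bar+.009*R[:,2]-.006*R[:,1]
st();delta(g-.12*R[:,2],R);delta(g-.04*R[:,2],R)
E
```

```text
t 1.1 q [ 0.37  0.3   2.06 -0.79  0.35  1.1 ] box -0.1351 0.0611 0.1386 F [ 1.2 -0.3  0.5] op 0.0303 g 0.0
shift [-0.0115  0.0085  0.013 ] turn [-0.068 -0.036  0.103]
shift [-0.0147  0.0137  0.0927] turn [-0.068 -0.036  0.103]
```

```bash
python3 - <<'E'
from h import *
R=ori(.5,'x');bar=np.array([.589,.172,.048]);g=bar+.007*R[:,2]-.007*R[:,1]
delta(g-.04*R[:,2],R)
E
```

```text
shift [-0.015   0.0176  0.0898] turn [ 0.082 -0.029  0.105]
```

Emit:
arm_command --moves '[[[-0.003, 0.004, 0.018], [0.02, -0.01, 0.03], 0.03], [[-0.006, 0.008, 0.036], [0.04, -0.02, 0.06], 0.03], [[-0.01, 0.012, 0.054], [0.06, -0.029, 0.09], 0.03], [[-0.013, 0.016, 0.072], [0.082, -0.029, 0.105], 0.03], [[-0.015, 0.018, 0.09], [0.082, -0.029, 0.105], 0.03]]'

```text
time: 1.6
tool_pos: [0.5684, 0.1771, 0.0745]
tool_rot: [2.642, 0.001, 1.425]
contact_force: [-0.4, -0.3, 0.2]
opening: 0.0301
grip_force: 0.0
```

```bash
python3 - <<'E'
from h import *
R=ori(.5,'x');bar=np.array([.589,.172,.048]);g=bar+.007*R[:,2]-.007*R[:,1]
t=robot.read_camera("top");s=robot.read_camera("side")
a=cv2.resize(t[120:220,150:260],(660,600),interpolation=cv2.INTER_CUBIC)
b=cv2.resize(s[130:230,180:290],(660,600),interpolation=cv2.INTER_CUBIC)
cv2.imwrite("pics/s2.png",cv2.resize(np.hstack([a,b]),(800,364))[:,:,::-1])
st();delta(g,R)
E
```

```text
t 1.7 q [ 0.28  0.5   1.93 -0.66  0.33  1.02] box -0.07 0.0521 0.0729 F [ 0.7  0.4 -0.1] op 0.03 g 0.0
shift [-0.0011  0.0006  0.0395] turn [-0.003  0.001  0.005]
```

View pics/s2.png

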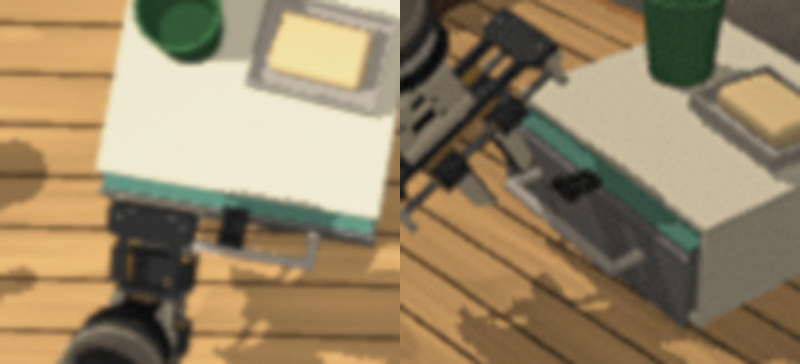

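The side half shows the fingers above the bar's left end, front finger tip near (482,200) and rear one near (520,165), so they straddle it and I can go in gently.

Emit:
arm_command --moves '[[[0, 0, 0.01], [0, 0, 0.0], 0.03], [[-0.001, 0.0, 0.018], [0, 0, 0.0], 0.03], [[-0.001, 0.0, 0.026], [0, 0, 0.0], 0.03], [[-0.001, 0.0, 0.033], [0, 0, 0], 0.03], [[-0.001, 0.0, 0.039], [0, 0, 0], 0.03]]'

```text
time: 2.2
tool_pos: [0.5861, 0.1744, 0.0412]
tool_rot: [2.644, 0.005, 1.425]
contact_force: [-0.6, 0.5, 1.2]
opening: 0.03
grip_force: 0.0
```

```bash
python3 - <<'E'
from h import *
st()
E
```

```text
t 2.2 q [ 0.27  0.57  1.9  -0.77  0.28  1.12] box -0.0511 0.0529 0.0412 F [-0.7  0.4  1.2] op 0.03 g 0.0
```

Emit:
arm_command --moves '[[[0, -0.001, 0.0], [0.03, 0, 0.0], 0.03], [[0, -0.001, 0.001], [0.07, 0, 0.0], 0.03], [[0, -0.001, 0.002], [0.1, 0, 0.0], 0.03], [[0, -0.001, 0.003], [0.1, 0, 0], 0.03], [[0, -0.001, 0.004], [0.1, 0, 0], 0.03]]'

```text
time: 2.7
tool_pos: [0.5872, 0.1743, 0.0377]
tool_rot: [2.743, 0.004, 1.424]
contact_force: [-0.8, 0.5, -0.2]
opening: 0.03
grip_force: 0.0
```

```bash
python3 - <<'E'
from h import *
st()
E
```

```text
t 2.7 q [ 0.24  0.59  1.83 -0.41  0.39  0.74] box -0.05 0.0529 0.0377 F [-0.9  0.4 -0.2] op 0.03 g 0.0
```

Emit:
arm_command --moves '[[[0, 0, 0], [0, 0, 0], 0.02], [[0, 0, 0], [0, 0, 0], 0.01], [[0, 0, 0], [0, 0, 0], 0.005], [[0, 0, 0], [0, 0, 0], 0.005], [[0, 0, 0], [0, 0, 0], 0.005]]' --squeeze 20

```text
time: 3.2
tool_pos: [0.5883, 0.1747, 0.039]
tool_rot: [2.74, 0.003, 1.425]
contact_force: [2.8, -0.7, 4.3]
opening: 0.0101
grip_force: 20.0
```

```bash
python3 - <<'E'
from h import *
st()
s=robot.observe();p=s["tool_pos"];R=ori(.25,'x');R0=Ro.from_euler('xyz',s["tool_rot"]).as_matrix()
b=p-.008*R0[:,2]
delta(b-.075*ex+.008*R[:,2],R);delta(b-.15*ex+.008*R[:,2],R)
E
```

```text
t 3.2 q [ 0.24  0.58  1.83 -0.41  0.39  0.74] box -0.0489 0.0535 0.039 F [ 2.9 -0.3  4.3] op 0.0101 g 19.999320209026337
shift [ 0.0003 -0.0702 -0.0294] turn [0.151 0.001 0.005]
shift [ 0.0006 -0.1393 -0.0587] turn [0.151 0.001 0.005]
```

Emit:
arm_command --moves '[[[0, -0.011, -0.005], [0.02, 0, 0.0], 0.005], [[0, -0.022, -0.01], [0.05, 0, 0.0], 0.005], [[0, -0.034, -0.015], [0.08, 0, 0.0], 0.005], [[0, -0.046, -0.019], [0.1, 0, 0], 0.005], [[0, -0.057, -0.024], [0.12, 0, 0], 0.005]]'

```text
time: 3.7
tool_pos: [0.5266, 0.1842, 0.0389]
tool_rot: [2.861, 0.002, 1.425]
contact_force: [4.0, 3.2, 3.0]
opening: 0.0103
grip_force: 20.0
```

```bash
python3 - <<'E'
from h import *
st()
s=robot.observe();R0=Ro.from_euler('xyz',s["tool_rot"]).as_matrix();print(R0.T@ex,R0[2])
E
```

```text
t 3.7 q [ 0.26  0.53  1.88 -0.24  0.48  0.61] box -0.1114 0.0536 0.0389 F [3.5 3.7 3. ] op 0.0103 g 19.995878040790558
[-0.00424023  0.96089179  0.27689165] [-0.00223474  0.27688435 -0.96090065]
```

Emit:
arm_command --moves '[[[0, -0.012, -0.003], [0.0, 0, 0.0], 0.005], [[0, -0.024, -0.007], [0.02, 0, 0.0], 0.005], [[0, -0.036, -0.01], [0.04, 0, 0.0], 0.005], [[0, -0.048, -0.014], [0.06, 0, 0], 0.005], [[0, -0.06, -0.017], [0.06, 0, 0], 0.005]]'

```text
time: 4.2
tool_pos: [0.4652, 0.1935, 0.0388]
tool_rot: [2.92, 0.002, 1.425]
contact_force: [3.5, 2.9, 9.4]
opening: 0.0102
grip_force: 20.0
```

```bash
python3 - <<'E'
from h import *
st()
s=robot.observe();R0=Ro.from_euler('xyz',s["tool_rot"]).as_matrix();print(R0.T@ex,R0[2])
E
```

```text
t 4.2 q [ 0.3   0.48  1.97 -0.2   0.5   0.62] box -0.1734 0.0537 0.0388 F [3.  3.4 9.4] op 0.0102 g 19.99036967754364
[-0.00392417  0.97549944  0.2199669 ] [-0.00157918  0.21996227 -0.9755071 ]
```

Emit:
arm_command --moves '[[[0, -0.006, -0.002], [0.0, 0, 0.0], 0.005], [[0, -0.011, -0.0035], [0.0, 0, 0.0], 0.005], [[0, -0.015, -0.0045], [0.0, 0, 0.0], 0.005], [[0, -0.018, -0.005], [0.0, 0, 0], 0.005], [[0, -0.02, -0.0055], [0.0, 0, 0], 0.005]]'

```text
time: 4.7
tool_pos: [0.4447, 0.1967, 0.039]
tool_rot: [2.92, 0.002, 1.426]
contact_force: [14.3, 1.3, -10.2]
opening: 0.0107
grip_force: 20.0
```

```bash
python3 - <<'E'
from h import *
st()
E
```

```text
t 4.7 q [ 0.33  0.46  2.02 -0.22  0.48  0.66] box -0.1942 0.0538 0.039 F [ 13.9   3.4 -10.2] op 0.0107 g 19.986870735883713
```

Emit:
arm_command --moves '[[[0, -0.001, 0.0], [0.0, 0, 0.0], 0.005], [[0, -0.002, 0.0], [0.0, 0, 0.0], 0.005], [[0, -0.0025, 0.0], [0.0, 0, 0.0], 0.005], [[0, -0.003, 0.0], [0.0, 0, 0], 0.005], [[0, -0.003, 0.0], [0.0, 0, 0], 0.005]]'

```text
time: 5.2
tool_pos: [0.4447, 0.1967, 0.039]
tool_rot: [2.916, 0.001, 1.425]
contact_force: [17.7, -0.8, -7.8]
opening: 0.0103
grip_force: 20.0
```

```bash
python3 - <<'E'
from h import *
st()
E
```

```text
t 5.2 q [ 0.33  0.46  2.02 -0.23  0.47  0.66] box -0.1942 0.0538 0.039 F [17.7  1.9 -7.8] op 0.0103 g 19.98712509870529
```

Emit:
arm_command --moves '[[[0, 0.001, 0.0], [0.0, 0, 0.0], 0.012], [[0, 0.002, 0.0], [0.0, 0, 0.0], 0.017], [[0, 0.002, 0.0], [0.0, 0, 0.0], 0.017], [[0, 0.002, -0.01], [0.0, 0, 0], 0.017], [[0, 0.001, -0.03], [0.0, 0, 0], 0.017]]'

```text
time: 5.7
tool_pos: [0.4332, 0.196, 0.0665]
tool_rot: [2.928, 0.007, 1.424]
contact_force: [0.6, -0.1, -0.5]
opening: 0.0169
grip_force: 0.0
```

```bash
python3 - <<'E'
from h import *
st()
E
```

```text
t 5.7 q [ 0.33  0.39  2.01 -0.2   0.56  0.64] box -0.2055 0.0514 0.0665 F [ 0.6 -0.1 -0.5] op 0.0169 g 0.0
```

Emit:
arm_command --moves '[[[0, 0, -0.03], [0.0, 0, 0.0], 0.04], [[0, 0, -0.07], [0.0, 0, 0.0], 0.04], [[0, 0, -0.11], [0.05, 0, 0.1], 0.04], [[0, 0.0, -0.14], [0.1, 0, 0.2], 0.04], [[0, 0.0, -0.14], [0.1, 0, 0.33], 0.04]]'

```text
time: 6.2
tool_pos: [0.4061, 0.2024, 0.2083]
tool_rot: [3.03, -0.055, 1.095]
contact_force: [-0.3, 0.2, -0.8]
opening: 0.0398
grip_force: 0.0
```

```bash
python3 - <<'E'
from h import *
bead=O-.189*ex+.082*ez; print(bead)
R=ori(0,'y');st();delta(bead+[0,0,.06],R)
t=robot.read_camera("top");s=robot.read_camera("side");np.save("top3.npy",t);np.save("side3.npy",s)
b=cv2.resize(s[120:240,170:330],(800,600),interpolation=cv2.INTER_CUBIC)
cv2.imwrite("pics/s3.png",b[:,:,::-1])
E
```

```text
[0.44182227 0.14274381 0.082     ]
t 6.2 q [ 0.32  0.17  1.82 -0.05  1.03  0.82] box -0.2333 0.0536 0.2083 F [-0.3  0.1 -0.8] op 0.0398 g 0.0
shift [-0.0402  0.0516  0.0703] turn [ 0.128  0.069 -1.897]
```

View pics/s3.png

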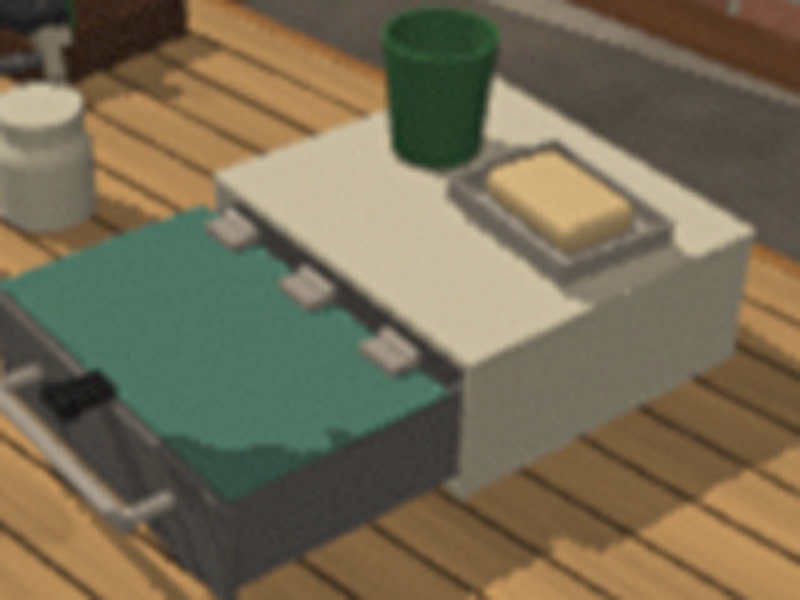

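The drawer is fully out: the side crop shows the hinge leaves at (235,228), (308,287) and (390,350) just in front of the box. The bead is at about (65,398). I'll check its position against the prediction.

```bash
python3 - <<'E'
from h import *
bead=O-.189*ex+.082*ez
print("pred px",proj("side",bead),proj("top",bead))
p=plane("side",170+(65.5)/5-.5,120+398.5/5-.5,.082);print(p,(p-O)@ex,(p-O)@ey)
t=np.load("top3.npy").astype(int);k=(t.max(2)<50).astype(np.uint8);u,v=proj("top",bead);u,v=int(u),int(v)
for c in cv2.findContours(k[v-20:v+20,u-20:u+20].copy(),0,2)[0]:
    if cv2.contourArea(c)>5:print("black",np.add(cv2.boundingRect(c)[:2],(u-20,v-20)),cv2.boundingRect(c)[2:])
s=np.load("side3.npy").astype(int);k=(s.max(2)<40).astype(np.uint8);u,v=map(int,proj("side",bead))
for c in cv2.findContours(k[v-15:v+15,u-20:u+20].copy(),0,2)[0]:
    if cv2.contourArea(c)>5:print("sblack",np.add(cv2.boundingRect(c)[:2],(u-20,v-15)),cv2.boundingRect(c)[2:])
R=ori(0,'y')@np.diag([-1,-1,1]);st();delta(bead+[0,0,.06],R)
E
```

```text
pred px (np.float64(182.0170893640657), np.float64(201.00629301556873)) (np.float64(205.2629469334305), np.float64(230.16002747064346))
[0.44808791 0.14793897 0.082     ] -0.183581065145159 0.00607315375104998
black [185 235] (8, 12)
black [203 222] (6, 10)
sblack [179 195] (14, 9)
t 6.3 q [ 0.32  0.17  1.83 -0.05  1.03  0.82] box -0.2348 0.0525 0.2048 F [ 0.3 -0.  -0.6] op 0.04 g 0.0
shift [-0.0383  0.0531  0.0671] turn [ 0.063 -0.111  1.244]
```

Emit:
arm_command --moves '[[[-0.006, 0.01, 0.0], [0, -0.02, 0.13], 0.05], [[-0.012, 0.02, 0.0], [0, -0.04, 0.26], 0.05], [[-0.02, 0.03, 0.0], [0, -0.06, 0.39], 0.05], [[-0.03, 0.04, 0.0], [0, -0.08, 0.52], 0.05], [[-0.038, 0.053, 0.0], [0.0, -0.08, 0.65], 0.05]]'

```text
time: 6.8
tool_pos: [0.4334, 0.1433, 0.2067]
tool_rot: [3.061, -0.027, 0.443]
contact_force: [0.4, 0.1, -0.1]
opening: 0.05
grip_force: 0.0
```

```bash
python3 - <<'E'
from h import *
bead=O-.189*ex+.082*ez
R=ori(0,'y')@np.diag([-1,-1,1]);st();delta(bead+[0,0,.06],R)
E
```

```text
t 6.8 q [ 0.2   0.22  1.76 -0.08  1.12  1.36] box -0.1974 -0.0007 0.2067 F [ 0.3  0.1 -0.1] op 0.05 g 0.0
shift [ 0.0056 -0.0011  0.065 ] turn [ 0.07  -0.05   0.592]
```

Emit:
arm_command --moves '[[[0.001, 0.0, 0.01], [0.02, -0.01, 0.13], 0.05], [[0.002, 0.0, 0.025], [0.04, -0.02, 0.26], 0.05], [[0.004, -0.001, 0.04], [0.05, -0.035, 0.39], 0.05], [[0.005, -0.001, 0.055], [0.06, -0.05, 0.5], 0.05], [[0.006, -0.001, 0.065], [0.07, -0.05, 0.592], 0.05]]'

```text
time: 7.3
tool_pos: [0.4423, 0.1431, 0.1413]
tool_rot: [-3.141, 0.001, -0.15]
contact_force: [-0.3, 0.3, 0.4]
opening: 0.0498
grip_force: 0.0
```

```bash
python3 - <<'E'
from h import *
bead=O-.188*ex+.082*ez
R=ori(0,'y')@np.diag([-1,-1,1]);st();delta(bead+[0,0,-.017],R)
E
```

```text
t 7.3 q [0.15 0.33 1.81 0.   1.01 1.87] box -0.1886 0.0005 0.1413 F [-0.3  0.3  0.4] op 0.0498 g 0.0
shift [0.0007 0.0005 0.0763] turn [-0.     0.001  0.   ]
```

Emit:
arm_command --moves '[[[0, 0.0, 0.02], [0, 0, 0], 0.05], [[0, 0.0, 0.04], [0, 0, 0], 0.05], [[0.0005, 0, 0.056], [0, 0, 0], 0.05], [[0.001, 0, 0.068], [0, 0, 0], 0.05], [[0.001, 0, 0.076], [0, 0, 0], 0.05]]'

```text
time: 7.8
tool_pos: [0.4434, 0.1431, 0.0657]
tool_rot: [-3.142, -0.0, -0.146]
contact_force: [-0.8, 1.2, 0.1]
opening: 0.0502
grip_force: 0.0
```

```bash
python3 - <<'E'
from h import *
st()
s=robot.read_camera("side");t=robot.read_camera("top")
a=cv2.resize(t[190:260,170:250],(400,350),interpolation=cv2.INTER_CUBIC)
b=cv2.resize(s[165:235,150:230],(400,350),interpolation=cv2.INTER_CUBIC)
cv2.imwrite("pics/s4.png",np.hstack([a,b])[:,:,::-1])
E
```

```text
t 7.8 q [0.15 0.44 1.89 0.   0.81 1.86] box -0.1875 0.0006 0.0657 F [-0.9  1.   0.1] op 0.0502 g 0.0
```

View pics/s4.png

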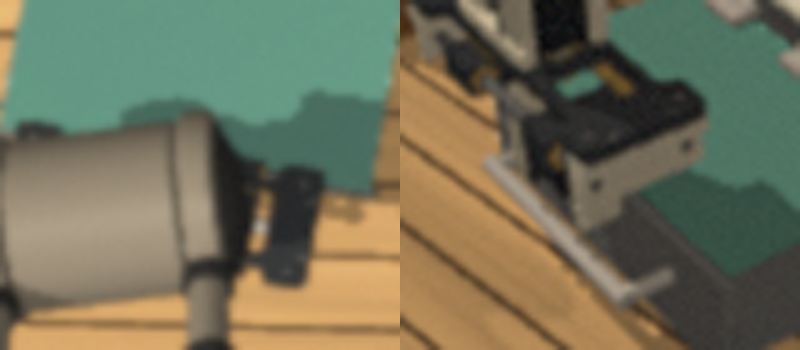

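The picture shows the right finger beside the drawer front above the bar at about (595,210), with the bead hidden between the fingers. I'll close gently.

Emit:
arm_command --moves '[[[0, 0, 0], [0, 0, 0], 0.035], [[0, 0, 0], [0, 0, 0], 0.028], [[0, 0, 0], [0, 0, 0], 0.02], [[0, 0, 0], [0, 0, 0], 0.015], [[0, 0, 0], [0, 0, 0], 0.015]]' --squeeze 15

```text
time: 8.4
tool_pos: [0.4461, 0.1444, 0.0681]
tool_rot: [-3.138, -0.006, -0.15]
contact_force: [0.2, 7.6, -0.9]
opening: 0.0239
grip_force: 15.0
```

```bash
python3 - <<'E'
from h import *
st()
# arc shifts relative to start, box x & z
H=np.array([.178,.008])
b=lambda th:np.array([-.178*np.cos(th)-.008*np.sin(th),.178*np.sin(th)-.008*np.cos(th)])
for th in list(np.arange(.1,1.71,.1))+[1.705]:print(round(th,3),(b(th)-b(0)).round(4))
E
```

```text
t 8.4 q [0.15 0.44 1.89 0.   0.81 1.87] box -0.185 0.0023 0.0681 F [-0.9  7.5 -0.9] op 0.0239 g 15.00296138226986
0.1 [0.0001 0.0178]
0.2 [0.002  0.0355]
0.3 [0.0056 0.053 ]
0.4 [0.0109 0.0699]
0.5 [0.018  0.0863]
0.6 [0.0266 0.1019]
0.7 [0.0367 0.1166]
0.8 [0.0482 0.1301]
0.9 [0.0611 0.1425]
1.0 [0.0751 0.1535]
1.1 [0.0901 0.163 ]
1.2 [0.106 0.171]
1.3 [0.1227 0.1774]
1.4 [0.1399 0.1821]
1.5 [0.1574 0.185 ]
1.6 [0.1752 0.1862]
1.7 [0.193  0.1855]
1.705 [0.1939 0.1855]
```

Emit:
arm_command --moves '[[[0, -0.001, -0.005], [0, 0, 0], 0.015], [[0, -0.0015, -0.012], [0, 0, 0], 0.015], [[0.0005, -0.0015, -0.02], [0, 0, 0], 0.015], [[0.001, -0.0015, -0.028], [0, 0, 0], 0.015], [[0.002, -0.0015, -0.0355], [0, 0, 0], 0.015]]'

```text
time: 8.9
tool_pos: [0.4479, 0.1443, 0.104]
tool_rot: [-3.14, -0.006, -0.15]
contact_force: [2.1, -0.0, -1.9]
opening: 0.0237
grip_force: 15.0
```

```bash
python3 - <<'E'
from h import *
st();print(robot.observe()["torque"])
s=robot.read_camera("side")
b=cv2.resize(s[120:240,150:310],(800,600),interpolation=cv2.INTER_CUBIC)
cv2.imwrite("pics/s5.png",b[:,:,::-1])
E
```

```text
t 8.9 q [ 0.15  0.39  1.84 -0.    0.9   1.87] box -0.1832 0.0024 0.104 F [ 2.1  0.3 -1.9] op 0.0237 g 15.00010471791029
[-0.20017087 -0.05013788 -0.05875416]
```

View pics/s5.png

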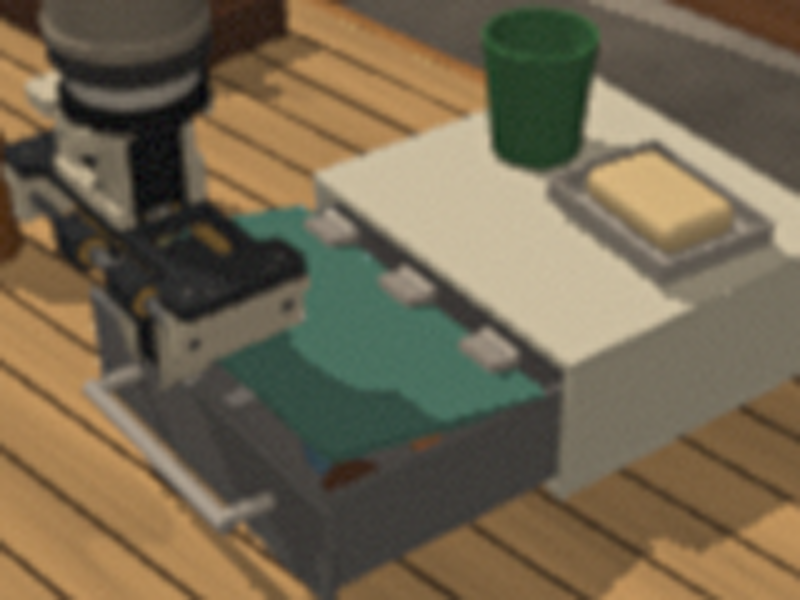

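The lid is rising cleanly with the fingers holding the bead near (200,360). I'll follow the arc with a slight outward bias so the drawer stays on its stop.

Emit:
arm_command --moves '[[[0.001, 0, -0.0105], [0, 0, 0], 0.015], [[0.0036, 0, -0.021], [0, 0, 0], 0.015], [[0.0067, 0, -0.031], [0, 0, 0], 0.015], [[0.0106, 0, -0.041], [0, 0, 0], 0.015], [[0.015, 0, -0.051], [0, 0, 0], 0.015]]'

```text
time: 9.45
tool_pos: [0.4627, 0.142, 0.1549]
tool_rot: [-3.14, -0.006, -0.15]
contact_force: [5.2, -1.9, -4.8]
opening: 0.0238
grip_force: 15.0
```

```bash
cat >>h.py <<'E'
bd=lambda th:np.array([-.178*np.cos(th)-.008*np.sin(th),.178*np.sin(th)-.008*np.cos(th)])
def arc(ths):
    s=robot.observe();p=s["tool_pos"]-O;x,z=p@ex+.011-.0,p[2]+.019-.090
    th=np.arctan2(z,-x)+np.arctan2(.008,.178);print("theta",th.round(3),"r",np.hypot(x,z).round(4),"nominal",np.hypot(.178,.008))
    for t in ths:print(round(t,2),(bd(t)-bd(ths[0])).round(4))
E
python3 - <<'E'
from h import *
st();arc(np.arange(.5,.86,.07))
E
```

```text
t 9.45 q [0.14 0.34 1.75 0.   1.05 1.86] box -0.1682 0.0024 0.1549 F [ 5.4 -1.1 -4.8] op 0.0238 g 15.000233128666878
theta 0.535 r 0.1782 nominal 0.17817968458833908
0.5 [0. 0.]
0.57 [0.0059 0.011 ]
0.64 [0.0125 0.0216]
0.71 [0.0198 0.0316]
0.78 [0.0279 0.0412]
0.85 [0.0366 0.0501]
```

Emit:
arm_command --moves '[[[0.0065, 0, -0.0107], [0, 0, 0], 0.015], [[0.0135, 0, -0.021], [0, 0, 0], 0.015], [[0.021, 0, -0.0307], [0, 0, 0], 0.015], [[0.0293, 0, -0.04], [0, 0, 0], 0.015], [[0.0382, 0, -0.0486], [0, 0, 0], 0.015]]'

```text
time: 9.95
tool_pos: [0.4982, 0.1365, 0.2033]
tool_rot: [-3.141, -0.001, -0.149]
contact_force: [-1.2, 0.4, -0.2]
opening: 0.0236
grip_force: 15.0
```

```bash
python3 - <<'E'
from h import *
st();arc(np.arange(.86,1.22,.07))
E
```

```text
t 9.95 q [0.12 0.35 1.59 0.   1.21 1.84] box -0.1323 0.0022 0.2033 F [-1.2  0.2 -0.2] op 0.0236 g 14.999983599409461
theta 0.874 r 0.1795 nominal 0.17817968458833908
0.86 [0. 0.]
0.93 [0.0094 0.0082]
1.0 [0.0193 0.0158]
1.07 [0.0297 0.0226]
1.14 [0.0406 0.0287]
1.21 [0.0519 0.034 ]
```

Emit:
arm_command --moves '[[[0.0085, 0, -0.008], [0, 0, 0], 0.015], [[0.0185, 0, -0.0155], [0, 0, 0], 0.015], [[0.0288, 0, -0.022], [0, 0, 0], 0.015], [[0.0397, 0, -0.028], [0, 0, 0], 0.015], [[0.051, 0, -0.033], [0, 0, 0], 0.015]]'

```text
time: 10.45
tool_pos: [0.5487, 0.1287, 0.2368]
tool_rot: [-3.141, -0.001, -0.149]
contact_force: [-2.6, -1.8, 2.3]
opening: 0.0238
grip_force: 15.0
```

```bash
python3 - <<'E'
from h import *
st();arc(np.arange(1.22,1.5,.05))
E
```

```text
t 10.45 q [0.09 0.41 1.4  0.   1.34 1.81] box -0.0812 0.0021 0.2368 F [-2.3 -2.2  2.3] op 0.0238 g 14.999936576932669
theta 1.215 r 0.18 nominal 0.17817968458833908
1.22 [0. 0.]
1.27 [0.0083 0.0032]
1.32 [0.0168 0.006 ]
1.37 [0.0253 0.0084]
1.42 [0.034  0.0104]
1.47 [0.0428 0.0119]
```

```bash
cat>>h.py <<'E'
def drawer():
    s=robot.read_camera("side");r=np.load("side3.npy")
    # bar's right end + drawer's front-right lower corner patch (side3: x 185..220, y 205..240)
    u,v=map(int,proj("side",O-.196*ex-.074*ey+.048*ez));print("bar end px",u,v)
    up=lambda i:cv2.resize(i,None,fx=4,fy=4,interpolation=cv2.INTER_CUBIC)
    m=cv2.matchTemplate(up(s[v-20:v+21,u-20:u+21]),up(r[v-8:v+9,u-8:u+9]),cv2.TM_CCOEFF_NORMED)
    _,mx,_,l=cv2.minMaxLoc(m);d=(np.array(l)/4-12);q=np.array(proj("side",O-.186*ex-.074*ey+.048*ez))-proj("side",O-.196*ex-.074*ey+.048*ez)
    print("match",mx,"px shift",d,"px per 10mm in",q)
E
python3 - <<'E'
from h import *
drawer();st()
E
```

```text
bar end px 194 225
match 0.9361028671264648 px shift [0.25 0.  ] px per 10mm in [ 3.15050597 -1.50441851]
t 10.5 q [0.09 0.41 1.4  0.   1.33 1.81] box -0.0791 0.0021 0.2375 F [-1.4 -3.6  3.7] op 0.0239 g 14.999797018244863
```

Emit:
arm_command --moves '[[[0.007, 0.0005, -0.0036], [0, 0, 0], 0.015], [[0.015, 0.001, -0.0066], [0, 0, 0], 0.015], [[0.0235, 0.001, -0.009], [0, 0, 0], 0.015], [[0.032, 0.001, -0.011], [0, 0, 0], 0.015], [[0.041, 0.001, -0.0125], [0, 0, 0], 0.015]]'

```text
time: 11.0
tool_pos: [0.5911, 0.1221, 0.2496]
tool_rot: [-3.139, -0.006, -0.149]
contact_force: [-0.9, 4.3, 2.0]
opening: 0.0241
grip_force: 15.0
```

```bash
python3 - <<'E'
from h import *
drawer();st();arc(np.arange(1.47,1.72,.04))
E
```

```text
bar end px 194 225
match 0.9205257892608643 px shift [0.5 0. ] px per 10mm in [ 3.15050597 -1.50441851]
t 11.05 q [0.08 0.47 1.26 0.   1.4  1.8 ] box -0.0369 0.0019 0.2498 F [-2.3  4.4  5.5] op 0.0236 g 14.997825510799885
theta 1.472 r 0.1807 nominal 0.17817968458833908
1.47 [0. 0.]
1.51 [0.0071 0.0009]
1.55 [0.0142 0.0015]
1.59 [0.0213 0.0018]
1.63 [0.0284 0.0019]
1.67 [0.0355 0.0016]
1.71 [0.0426 0.0011]
```

Emit:
arm_command --moves '[[[0.008, -0.0005, -0.0015], [0, 0, 0], 0.015], [[0.017, -0.0005, -0.002], [0, 0, 0], 0.015], [[0.026, -0.0005, -0.0022], [0, 0, 0], 0.015], [[0.034, -0.0005, -0.002], [0, 0, 0], 0.015], [[0.04, -0.0005, -0.0015], [0, 0, 0], 0.015]]'

```text
time: 11.55
tool_pos: [0.6314, 0.1159, 0.2515]
tool_rot: [-3.139, -0.007, -0.15]
contact_force: [-0.2, 2.3, 5.9]
opening: 0.0238
grip_force: 15.0
```

Emit:
arm_command --moves '[[[0.001, 0, 0], [0, 0, 0], 0.015], [[0.002, 0, 0], [0, 0, 0], 0.015], [[0.002, 0, 0], [0, 0, 0], 0.015], [[0.002, 0, 0], [0, 0, 0], 0.015], [[0.002, 0, 0], [0, 0, 0], 0.015]]'

```text
time: 12.05
tool_pos: [0.6329, 0.1157, 0.2513]
tool_rot: [-3.14, -0.007, -0.15]
contact_force: [0.1, 3.2, 4.9]
opening: 0.0245
grip_force: 15.0
```

```bash
python3 - <<'E'
from h import *
drawer();st();arc([1.705])
s=robot.read_camera("side");np.save("side6.npy",s)
b=cv2.resize(s[80:240,160:370],(788,600),interpolation=cv2.INTER_CUBIC)
cv2.imwrite("pics/s6.png",b[:,:,::-1])
E
```

```text
bar end px 194 225
match 0.9152719378471375 px shift [0.5 0. ] px per 10mm in [ 3.15050597 -1.50441851]
t 12.1 q [0.06 0.55 1.13 0.   1.46 1.78] box 0.004 0.0018 0.2514 F [-0.9  3.   5.5] op 0.0238 g 14.999185614287853
theta 1.699 r 0.181 nominal 0.17817968458833908
1.71 [0. 0.]
```

View pics/s6.png

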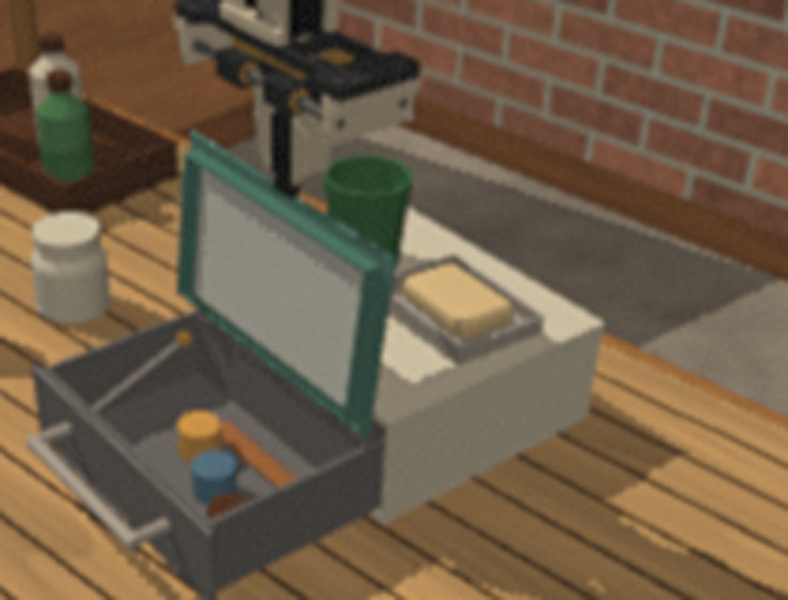

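The lid stands upright with the fingers on the tab near (285,180) and the drawer out. The plate's right top corner is at about (392,258), so I'll check the angle and the drawer against the geometry.

```bash
python3 - <<'E'
from h import *
S=lambda u,v:((u+.5-160)*3.752,(v+.5-80)*3.75)
for th in(1.6,1.65,1.7,1.75,1.8):
    c,s=np.cos(th),np.sin(th)
    def P(x,z,y):return S(*proj("side",O+(-.011+x*c+z*s)*ex+y*ey+(.09-x*s+z*c)*ez))
    print(th,"TR",np.round(P(-.150,.002,-.124),1),"TL",np.round(P(-.150,.002,.124),1))
for d in(.15,.155,.16):print(d,"barR",np.round(S(*proj("side",O-(.036+d)*ex-.076*ey+.048*ez)),1),"barL",np.round(S(*proj("side",O-(.036+d)*ex+.076*ey+.048*ez)),1),"frontR top",np.round(S(*proj("side",O-(.006+d)*ex-.124*ey+.076*ez)),1))
a=np.load("side3.npy");b=np.load("side6.npy");u0,v0=160+30//4,80+400//4
up=lambda i:cv2.resize(i,None,fx=8,fy=8,interpolation=cv2.INTER_CUBIC)
for (u,v) in((194,222),(172,199),(205,232),(216,235)):
    m=cv2.matchTemplate(up(b[v-9:v+10,u-9:u+10]),up(a[v-5:v+6,u-5:u+6]),cv2.TM_CCOEFF_NORMED);_,mx,_,l=cv2.minMaxLoc(m);print((u,v),round(mx,3),np.array(l)/8-4)
E
```

```text
1.6 TR [393.7 264. ] TL [189.8 135.9]
1.65 TR [402.  261.3] TL [197.6 134.1]
1.7 TR [410.1 259.2] TL [205.4 132.8]
1.75 TR [418.  257.6] TL [213.1 132. ]
1.8 TR [425.7 256.5] TL [220.6 131.6]
0.15 barR [146.1 543.3] barL [ 42.6 440. ] frontR top [217.2 533.1]
0.155 barR [140.2 546.1] barL [ 37.  442.3] frontR top [211.3 536. ]
0.16 barR [134.2 548.9] barL [ 31.3 444.6] frontR top [205.3 538.9]
(194, 222) 0.906 [0.25  0.125]
(172, 199) 0.988 [ 0.375 -0.125]
(205, 232) 0.967 [2.5  1.75]
(216, 235) 0.981 [ 0.25  -0.125]
```

```bash
python3 - <<'E'
from h import *
a=np.load("side3.npy");b=np.load("side6.npy")
up=lambda i:cv2.resize(i,None,fx=8,fy=8,interpolation=cv2.INTER_CUBIC)
S=lambda x,y:(int(160+x/3.752),int(80+y/3.75))
for n,p in dict(boxBR=(600,325),boxbot=(385,515),dish=(450,350),barL=(45,440),barPost=(165,525),drawerFRlow=(215,590),frontTopR=(212,520),jar=(70,300)).items():
    u,v=S(*p);m=cv2.matchTemplate(up(b[v-9:v+10,u-9:u+10]),up(a[v-5:v+6,u-5:u+6]),cv2.TM_CCOEFF_NORMED);_,mx,_,l=cv2.minMaxLoc(m);print(n,(u,v),round(mx,3),np.array(l)/8-4)
# teal mask, right rear edge of lid
h=cv2.cvtColor(b,cv2.COLOR_RGB2HSV);te=((h[...,0]>70)&(h[...,0]<95)&(h[...,1]>70)).astype(np.uint8);te[:, :200]=0;te[:110]=0
n,l,st_,_=cv2.connectedComponentsWithStats(te);i=1+np.argmax(st_[1:,4]);print(st_[i])
ys,xs=np.where(l==i)
for y in range(140,200,4):
    r=xs[ys==y]
    if len(r):print(y,r.min(),r.max(),end=" | ")
E
```

```text
boxBR (319, 166) 0.999 [0. 0.]
boxbot (262, 217) 0.996 [0. 0.]
dish (279, 173) 0.973 [-0.875 -0.875]
barL (171, 197) 0.988 [ 0.375 -0.125]
barPost (203, 220) 0.957 [ 0.375 -0.25 ]
drawerFRlow (217, 237) 0.985 [0.375 0.   ]
frontTopR (216, 218) 0.246 [-1.125  3.875]
jar (178, 160) 0.914 [-0.125 -0.125]
[208 117  57  79 820]
140 209 252 | 144 209 258 | 148 209 264 | 152 208 263 | 156 208 263 | 160 212 262 | 164 216 261 | 168 221 260 | 172 226 260 | 176 231 259 | 180 236 259 | 184 242 258 | 188 247 257 | 192 252 258 |
```

```bash
python3 - <<'E'
from h import *
for th in(1.5,1.6,1.65,1.7,1.75,1.8):
    c,s=np.cos(th),np.sin(th)
    P=lambda x,z,y:np.array(proj("side",O+(-.010+x*c+z*s)*ex+y*ey+(.09-x*s+z*c)*ez))
    a,b=P(-.150,.002,-.124),P(-.02,.002,-.124);print(th,a.round(1),b.round(1),"du/dv",((b-a)[0]/(b-a)[1]).round(3))
b=np.load("side6.npy");h=cv2.cvtColor(b,cv2.COLOR_RGB2HSV)
pts=[]
for y in range(151,191):
    g=b[y,245:275].astype(float);sat=g[:,1]-g[:,0];x=np.where(sat>25)[0].max()
    # subpixel crossing
    f=x+(sat[x]-25)/(sat[x]-sat[x+1]);pts.append((245+f,y))
p=np.array(pts);k=np.polyfit(p[:,1],p[:,0],1);print(k,np.polyval(k,[150,188]),np.abs(np.polyval(k,p[:,1])-p[:,0]).max())
E
```

```text
1.5 [260.3 151.6] [260.6 191.2] du/dv 0.008
1.6 [264.7 149.8] [261.1 191. ] du/dv -0.088
1.65 [266.9 149.1] [261.4 190.9] du/dv -0.132
1.7 [269.1 148.5] [261.7 190.8] du/dv -0.176
1.75 [271.2 148.1] [261.9 190.8] du/dv -0.217
1.8 [273.3 147.8] [262.2 190.7] du/dv -0.258Traceback (most recent call last):
  File "<stdin>", line 9, in <module>
    return umr_maximum(a, axis, None, out, keepdims, initial, where)
ValueError: zero-size array to reduction operation maximum which has no identity
```

The drawer crept in by about 1 mm, so I'll tip the lid forward under grip and pull along it to bring the drawer back onto its stop.

Emit:
arm_command --moves '[[[-0.016, 0.0005, -0.0016], [0, 0, 0], 0.015], [[-0.032, 0.0005, -0.001], [0, 0, 0], 0.015], [[-0.048, 0.0005, 0.0013], [0, 0, 0], 0.015], [[-0.064, 0.0005, 0.005], [0, 0, 0], 0.015], [[-0.08, 0.0005, 0.01], [0, 0, 0], 0.015]]'

```text
time: 12.65
tool_pos: [0.5532, 0.1279, 0.239]
tool_rot: [-3.139, -0.006, -0.15]
contact_force: [3.9, 6.3, -6.5]
opening: 0.0238
grip_force: 15.0
```

```bash
cat>>h.py <<'E'
def dr2():
    a=np.load("side3.npy");b=robot.read_camera("side");up=lambda i:cv2.resize(i,None,fx=8,fy=8,interpolation=cv2.INTER_CUBIC)
    for (u,v) in((171,197),(203,220),(217,237)):
        m=cv2.matchTemplate(up(b[v-9:v+10,u-9:u+10]),up(a[v-5:v+6,u-5:u+6]),cv2.TM_CCOEFF_NORMED);_,mx,_,l=cv2.minMaxLoc(m);print("shift",np.array(l)/8-4,round(mx,3),end="; ")
    print()
E
python3 - <<'E'
from h import *
st();arc([1.2]);dr2()
E
```

```text
t 12.65 q [0.09 0.41 1.39 0.   1.34 1.81] box -0.0766 0.002 0.239 F [ 2.9  6.8 -6.5] op 0.0238 g 15.00228775665164
theta 1.243 r 0.1804 nominal 0.17817968458833908
1.2 [0. 0.]
shift [ 0.125 -0.125] 0.991; shift [0. 0.] 0.959; shift [0.25 0.  ] 0.99;
```

Emit:
arm_command --moves '[[[-0.001, -0.0005, -0.001], [0, 0, 0], 0.015], [[-0.002, -0.0005, -0.0015], [0, 0, 0], 0.015], [[-0.003, -0.0005, -0.002], [0, 0, 0], 0.015], [[-0.003, -0.0005, -0.002], [0, 0, 0], 0.015], [[-0.003, -0.0005, -0.002], [0, 0, 0], 0.015]]' --squeeze 20

```text
time: 13.2
tool_pos: [0.5509, 0.1283, 0.2386]
tool_rot: [-3.14, -0.003, -0.15]
contact_force: [8.6, 4.4, -18.5]
opening: 0.0238
grip_force: 20.0
```

```bash
python3 - <<'E'
from h import *
st();arc([1.2]);dr2()
E
```

```text
t 13.2 q [0.09 0.41 1.39 0.   1.34 1.81] box -0.079 0.002 0.2386 F [  7.8   5.7 -18.5] op 0.0238 g 19.996013436466455
theta 1.23 r 0.1809 nominal 0.17817968458833908
1.2 [0. 0.]
shift [0. 0.] 0.998; shift [-0.25   0.125] 0.96; shift [0. 0.] 0.992;
```

Emit:
arm_command --moves '[[[0.0064, 0, -0.0024], [0, 0, 0], 0.015], [[0.0128, 0, -0.0045], [0, 0, 0], 0.015], [[0.0192, 0, -0.0062], [0, 0, 0], 0.015], [[0.0258, 0, -0.0076], [0, 0, 0], 0.015], [[0.0324, 0, -0.009], [0, 0, 0], 0.015]]'

```text
time: 13.75
tool_pos: [0.582, 0.1235, 0.2494]
tool_rot: [-3.14, -0.002, -0.149]
contact_force: [2.8, 4.7, -12.0]
opening: 0.0237
grip_force: 20.0
```

```bash
python3 - <<'E'
from h import *
st();arc([1.2]);dr2()
E
```

```text
t 13.75 q [0.08 0.46 1.28 0.   1.4  1.8 ] box -0.0475 0.0019 0.2494 F [  2.1   5.1 -12. ] op 0.0237 g 20.001722127199173
theta 1.414 r 0.1821 nominal 0.17817968458833908
1.2 [0. 0.]
shift [0. 0.] 0.998; shift [-0.25   0.125] 0.958; shift [0. 0.] 0.993;
```

Emit:
arm_command --moves '[[[0.01, 0, -0.0013], [0, 0, 0], 0.015], [[0.0205, 0, -0.0022], [0, 0, 0], 0.015], [[0.031, 0, -0.0026], [0, 0, 0], 0.015], [[0.0415, 0, -0.0024], [0, 0, 0], 0.015], [[0.05, 0, -0.0018], [0, 0, 0], 0.015]]'

```text
time: 14.3
tool_pos: [0.6319, 0.1158, 0.2535]
tool_rot: [-3.14, -0.005, -0.15]
contact_force: [-0.9, 3.3, -2.2]
opening: 0.0237
grip_force: 20.0
```

```bash
python3 - <<'E'
from h import *
st();arc([1.2]);dr2()
E
```

```text
t 14.3 q [0.06 0.55 1.12 0.   1.47 1.78] box 0.003 0.0018 0.2535 F [-1.4  3.1 -2.2] op 0.0237 g 20.000081341713667
theta 1.692 r 0.183 nominal 0.17817968458833908
1.2 [0. 0.]
shift [0. 0.] 0.998; shift [-0.25   0.125] 0.958; shift [0. 0.] 0.993;
```

Emit:
arm_command --moves '[[[0.001, 0, 0], [0, 0, 0], 0.015], [[0.002, 0, 0], [0, 0, 0], 0.015], [[0.002, 0, 0], [0, 0, 0], 0.015], [[0.002, 0, 0], [0, 0, 0], 0.015], [[0.002, 0, 0], [0, 0, 0], 0.015]]'

```text
time: 14.85
tool_pos: [0.633, 0.1157, 0.2535]
tool_rot: [-3.14, -0.005, -0.149]
contact_force: [-0.5, 2.6, -3.4]
opening: 0.0237
grip_force: 20.0
```

```bash
python3 - <<'E'
from h import *
st();dr2()
b=robot.read_camera("side");pts=[]
for y in range(150,188):
    g=b[y,240:285].astype(float);s=g[:,1]-g[:,0];w=np.where(s>15)[0]
    if len(w):
        x=w.max();pts.append((240+x+(s[x]-15)/(s[x]-s[min(x+1,44)]),y))
p=np.array(pts);
for _ in range(3):
    k=np.polyfit(p[:,1],p[:,0],1);r=np.abs(np.polyval(k,p[:,1])-p[:,0]);p=p[r<max(.5,2*np.median(r))]
print(k,len(p),r.max())
cv2.imwrite("pics/s7.png",cv2.resize(b[80:240,160:370],(788,600),interpolation=cv2.INTER_CUBIC)[:,:,::-1])
E
```

```text
t 14.85 q [0.06 0.55 1.12 0.   1.47 1.78] box 0.004 0.0018 0.2535 F [-0.9  2.5 -3.4] op 0.0237 g 20.00002959743142
shift [0. 0.] 0.998; shift [-0.25   0.125] 0.958; shift [0. 0.] 0.992; 
[-1.7385347e-01  2.9059799e+02] 38 0.44550034266103467
```

View pics/s7.png

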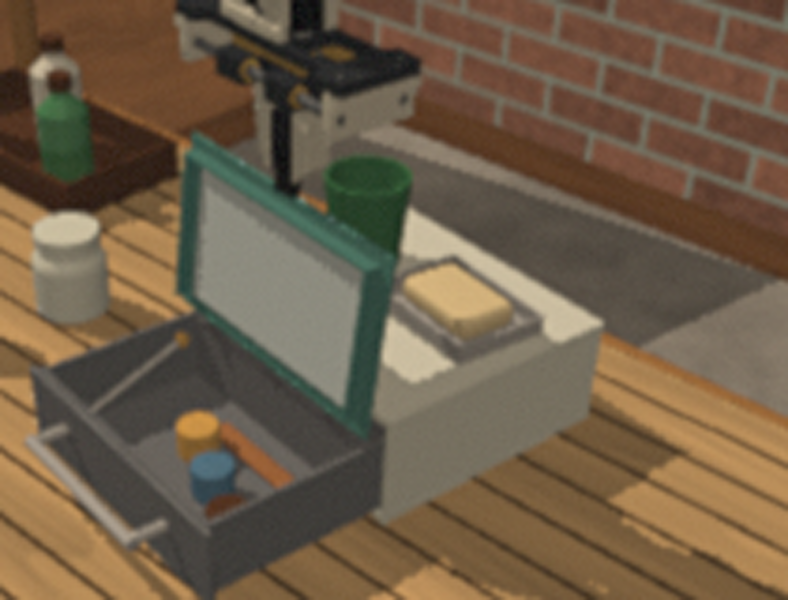

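The picture shows the lid held just past upright (edge slope −0.174, so about 1.70 rad), the drawer on its stop, and the cup, dish and jar where they were.

```bash
python3 -c "
from cell import robot
print(robot.hand_in())"
```

```text
the job is handed in; nothing more can be done
None
```

The job is handed in: the drawer is out against its stop, and the gripper is holding the lid steady at about 1.70 rad, its balance point, with the cup and soap dish undisturbed; on the first raise the drawer crept in about 1 mm, so I tipped the lid partway forward in the grip, pulled the drawer back to its stop, and raised the lid again.

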